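# Nest the dusty bisque bowls under extraction

### The job

The bisque tea bowls are dusty, so first turn the dust-extraction damper lever its quarter turn to fully open, and handle the bowls only while it is open. Nest all the small terracotta-coloured footed bowls upright, one inside the other, in a single straight stack in the middle of the plywood batt, setting each down gently rather than dropping it, and leave the other pots and tools where they are. When all the bowls are stacked, turn the damper back to fully closed.

Things in the scene. Friction and masses are not known exactly. Their poses are not given: they have to be found in the camera images.
- bowl0: a small footed tea bowl of bare terracotta bisque, one of 5 to 7 alike (None from the start: absent). Rim 69 mm across, 44 mm high, wall 3 mm, flaring straight from 48 mm across at height 10 mm; straight foot 41 mm across, 8 high. Inner floor 18 mm above the underside: a nested bowl sits 18 mm above the one below, 1-3 mm play. 0.13 kg. Origin: centre of underside; z up out of the mouth
- bowl1: a small footed tea bowl of bare terracotta bisque, one of 5 to 7 alike (None from the start: absent). Rim 69 mm across, 44 mm high, wall 3 mm, flaring straight from 48 mm across at height 10 mm; straight foot 41 mm across, 8 high. Inner floor 18 mm above the underside: a nested bowl sits 18 mm above the one below, 1-3 mm play. 0.13 kg. Origin: centre of underside; z up out of the mouth
- bowl2: a small footed tea bowl of bare terracotta bisque, one of 5 to 7 alike (None from the start: absent). Rim 69 mm across, 44 mm high, wall 3 mm, flaring straight from 48 mm across at height 10 mm; straight foot 41 mm across, 8 high. Inner floor 18 mm above the underside: a nested bowl sits 18 mm above the one below, 1-3 mm play. 0.13 kg. Origin: centre of underside; z up out of the mouth
- bowl3: a small footed tea bowl of bare terracotta bisque, one of 5 to 7 alike (None from the start: absent). Rim 69 mm across, 44 mm high, wall 3 mm, flaring straight from 48 mm across at height 10 mm; straight foot 41 mm across, 8 high. Inner floor 18 mm above the underside: a nested bowl sits 18 mm above the one below, 1-3 mm play. 0.13 kg. Origin: centre of underside; z up out of the mouth
- bowl4: a small footed tea bowl of bare terracotta bisque, one of 5 to 7 alike (None from the start: absent). Rim 69 mm across, 44 mm high, wall 3 mm, flaring straight from 48 mm across at height 10 mm; straight foot 41 mm across, 8 high. Inner floor 18 mm above the underside: a nested bowl sits 18 mm above the one below, 1-3 mm play. 0.13 kg. Origin: centre of underside; z up out of the mouth
- bowl5: a small footed tea bowl of bare terracotta bisque, one of 5 to 7 alike (None from the start: absent). Rim 69 mm across, 44 mm high, wall 3 mm, flaring straight from 48 mm across at height 10 mm; straight foot 41 mm across, 8 high. Inner floor 18 mm above the underside: a nested bowl sits 18 mm above the one below, 1-3 mm play. 0.13 kg. Origin: centre of underside; z up out of the mouth
- bowl6: a small footed tea bowl of bare terracotta bisque, one of 5 to 7 alike (None from the start: absent). Rim 69 mm across, 44 mm high, wall 3 mm, flaring straight from 48 mm across at height 10 mm; straight foot 41 mm across, 8 high. Inner floor 18 mm above the underside: a nested bowl sits 18 mm above the one below, 1-3 mm play. 0.13 kg. Origin: centre of underside; z up out of the mouth
- batt: square plywood ware batt, 150 x 150 x 12 mm, lying fixed on the bench, on which the stack is to be made; origin at the centre of its underside
- batt_top (a point): centre of the batt's upper face, 12 mm above the bench
- damper (a joint): quarter-turn butterfly damper in the metal extraction duct, rad: 0 = closed at its stop (lever square across the duct, towards the robot), 1.571 = fully open at its stop (lever along the duct, away from the hood). Seen from above the lever turns clockwise as the value grows; it stays where left; takes about 0.12 N m (1.5 N at the knob)
- damper_pivot (a point): on the vertical axis about which the damper lever turns, 126 mm above the bench, at mid-thickness of the lever; x axis square across the duct, y axis along the duct away from the hood. At value v the lever points along (-cos v, sin v) of these axes
- damper_knob (a point): grip point of the upright round black knob on the lever's end: knob 22 mm across, 42 mm high, its top 172 mm above the bench and this point 162 mm (lever top 130 mm); 85 mm from the pivot axis; grip from above
- duct: fixed bare-metal extraction duct on the bench with the damper on top; 80 mm across, top 105 mm above the bench; its flared hood, 116 mm across, opens 100 mm from the pivot towards this body's -y, an elbow goes down into the bench at +200 mm. Origin on the bench under the pivot; y along the duct away from the hood
- mug: bystander: white glazed mug with a handle, 72 mm across, 85 mm high, standing among the bowls; origin at the centre of its underside
- glaze_jar: bystander: grey jar with white lid, 72 mm across, 100 mm high, beyond the bowls; origin at the centre of its underside
- big_bowl: bystander: blue glazed bowl 150 mm across, 60 mm high; origin at the centre of its underside
- oxide_tin: bystander: plain metal tin 60 mm across, 60 mm high; origin at the centre of its underside
- glaze_brush: bystander: brush 180 mm long lying flat; origin under its middle
- modelling_tool: bystander: wooden spatula 170 mm long lying flat near the robot; origin under its middle
Mind the look-alikes: they are no part of the job. What is shaped like the bowl3 but green is not meant. Leave any turquoise look-alike of the bowl1 alone.

How it is judged:
By the outcome, as a careful person would: the job done as asked, in the order asked, and still so for the second after the job is handed in, with the robot touching nothing.
Of bowl0, bowl1, bowl2, bowl3, bowl4, bowl5, bowl6 only 5 to 7 are there at a start; the rules pass over those that are not, and their reading is None.
At some moment in a run one of bowl0, bowl1, bowl2, bowl3, bowl4, bowl5, bowl6 may be knocked a few centimetres aside while the robot is not near it.
It also fails if it takes over 208 s, if anything falls off the work surface, if the arm or the gripper's body presses on something with over 40 N, if the wrist force passes 120 N, or if a joint passes its speed limit or range.

### The arm

A 6-joint arm with a two-finger parallel gripper is mounted at the origin on the work surface. World frame = base frame: x ahead of the robot, y to its left, z up, the work surface at z = 0. Lengths are in mm, angles in rad, forces in N, time in s.
With the tool pointing down it reaches from about 275 to 750 mm from the base axis. Payload 10.2 kg.
Tool frame: the origin (TCP) lies midway between the tips of the shut fingers; the grasp point (between the pads) lies 19 mm behind it; z points along the fingers, y is the line along which they close (so a half turn about z gives the same grasp; the last joint's range is limited). The gripper opens to 85 mm and grips with 20 to 120 N. Pads are 22 mm wide; open, the fingers measure 114 mm over their backs; the gripper's body (76 mm by 85 mm) begins 54 mm behind the grasp point. The pads swing forward as they close: fully open they stand 13 mm farther back than shut.
Start: joints at [0.972, 0.313, 1.498, -0, 1.331, -0.223], TCP at [192.697, 488.364, 201.794] pointing down, gripper open.
Joint ranges: [-2.94, 2.94], [-0.97, 2.17], [0.19, 2.56], [-1.23, 4.37], [0.02, 3.11], [-2.88, 2.88]. Speed limits (rad/s): [2.39, 2.39, 3.01, 3.14, 3.14, 3.14].

### API

Orientations are given as a unit quaternion [w, x, y, z].
In Python, from rig import ctrl, capture, camera_info gives the robot as it stands.
- The arm moves only by the tool apply_moves, never from a script. Its argument "targets" is a list of rows, each a list of 3 entries, a list of its own where there are three numbers: the finger opening in mm, from 0 to 85.4, then the shift along the world's x, y, z in mm, then the turn, a rotation vector about the world's x, y, z in degrees. In form: [[grip, [dx, dy, dz], [rx, ry, rz]], ...]. A call has 1 to 20 rows; each row is the pose to reach, as a shift and turn from the pose commanded when the call began; what a row does not reach only later rows make up. A row lasts 1/10 s, in which the tool goes at most 50 mm and 8.59 degrees, less where a joint would pass 70% of its speed; a pose out of reach is approached as far as the arm can. A call with a gripper value outside its range is refused whole. The fingers move at their own pace and stop on an object; "squeeze" is the grip in N (left out, the last holds). Time passes only in rows, so rows that repeat a pose let the fingers close. It gives the time, the measured TCP pose, the force, the opening and the grip force at its end, in the units of the state.
- ctrl.sense(): the state, without advancing time (a new reading comes with each control period).
- capture(name): name is "side" or "top"; returns (picture, depth): 420x560x3 uint8, blue, green, red; 420x560 float32, mm along the optical axis (not along the pixel's ray), 0 where there is no reading.
- camera_info(name): a dict with "vfov" (degrees; the focal length in pixels is half the picture's height over the tangent of half this angle, whatever the lens; pixels are square), "cx", "cy" (the principal point, pixels), "extrinsics" (4x4, takes a point from camera to world coordinates). Camera axes: x right, y down, z forward; pixel columns grow to the right and rows downward; lengths in mm; the calibration is good to about 2 mm. A picture is of the moment at which its call begins. camera_info takes no time and is no camera call.
- ctrl.finish_job(): hands the job in; it is judged then, once.
The state is a dict: "time_s": time; "joints": joint angles; "dq": joint speeds; "tau": joint torques, N m; "eef_pos": TCP position; "ee_rot": TCP orientation; "force": force on the tool from outside, world axes, zero at the start; "wrist_torque": the same for the moment, N m; "grip_width": opening from 0.0 (shut) to 1.0 (fully open); "grip_force": force on a finger pad.
Only numpy, scipy, OpenCV 4.12 (cv2) and the standard library are available. Lean on these libraries where they do the work, as an engineer would, in place of code of your own. Each camera call takes 0.05 s, during which the arm holds its last target. There are 200 camera calls.

## Working session

There is one attempt and no reset: what is moved stays moved. The work goes in short steps, Python scripts to look and compute and a tool call to move; the robot and the scene stay as the last step left them, time stands still between calls to the robot, and variables do not carry over. Pictures are saved under pics/ and viewed, at most 14 in all, crops included, and the job is handed in when it is done.

Besides the shell and the picture viewer there is one more tool, called after ">>>" as name([rows], argument=value, ...), one row to a line, values as JSON. apply_moves: Moves the arm, as the interface text tells. Its arguments: {"type":"object","properties":{"targets":{"type":"array","items":{"type":"array"}},"squeeze":{"type":"number"}},"required":["targets"]}

```bash
mkdir -p pics; cat > h.py <<'E'
import numpy as np, cv2
from rig import ctrl, capture, camera_info
def world(name, depth=None):
    i=camera_info(name); T=np.array(i["extrinsics"]); f=210/np.tan(np.radians(i["vfov"])/2)
    v,u=np.mgrid[0:420,0:560]
    P=np.stack([(u-i["cx"])/f*depth,(v-i["cy"])/f*depth,depth],-1)
    return P@T[:3,:3].T+T[:3,3]
E
python3 - <<'E'
from h import *
print(ctrl.sense())
for n in("top","side"):
    p,d=capture(n); cv2.imwrite(f"pics/{n}0.png",p); np.save(n+"0.npy",d); print(camera_info(n))
E
```

```text
{'time_s': 0.0, 'joints': array([ 9.71615630e-01,  3.13479853e-01,  1.49844523e+00,  7.69318936e-06,
        1.33097372e+00, -2.23431227e-01]), 'dq': array([ 0.00022803,  0.00044261, -0.00073927, -0.00040899, -0.00062242,
        0.00027621]), 'tau': array([-7.70548522e-04, -4.12268722e+01, -2.59743726e+01, -2.44229177e-04,
        4.14613154e-03, -3.59356841e-05]), 'eef_pos': array([192.51611028, 488.11718618, 201.21675329]), 'ee_rot': array([-2.64526945e-04,  1.86772310e-01,  9.82403012e-01, -5.97111911e-04]), 'force': array([-0.07874686, -0.40605623,  0.08835797]), 'wrist_torque': array([ 0.03538077, -0.00971752,  0.00874058]), 'grip_force': 0.0, 'grip_width': 1.0017179531655391}
{'vfov': 44.33810699944316, 'cx': 265.95679823828783, 'cy': 204.43839036640696, 'extrinsics': array([[-6.59948163e-02, -9.72840447e-01,  2.21869667e-01,
         2.58747844e+02],
       [-9.97809561e-01,  6.53574562e-02, -1.02216847e-02,
        -9.08822270e+00],
       [-4.55676869e-03, -2.22058253e-01, -9.75022753e-01,
         1.26101165e+03],
       [ 0.00000000e+00,  0.00000000e+00,  0.00000000e+00,
         1.00000000e+00]])}
{'vfov': 45.453835049635515, 'cx': 281.8625846382226, 'cy': 211.72795269654443, 'extrinsics': array([[ 9.17115590e-01, -2.35949943e-01,  3.21288996e-01,
         1.13625947e+02],
       [-3.98366403e-01, -5.13684174e-01,  7.59889978e-01,
        -9.27861982e+02],
       [-1.42549245e-02, -8.24897687e-01, -5.65102294e-01,
         8.08231807e+02],
       [ 0.00000000e+00,  0.00000000e+00,  0.00000000e+00,
         1.00000000e+00]])}
```

View pics/top0.png

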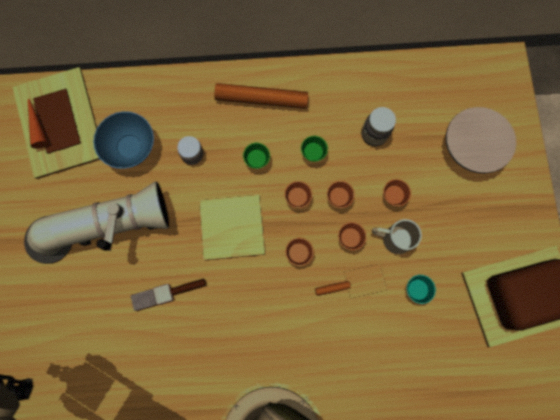

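View pics/side0.png

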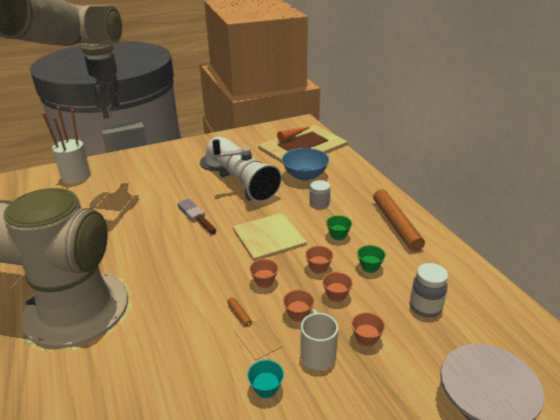

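The top picture shows five terracotta bowls at about (298,195), (340,195), (396,193), (351,237) and (299,252). The green ones at (257,156) and (315,150) and the turquoise one at (421,289) are look-alikes, excluded by colour. The batt is at (232,227) and the damper at about (110,225).

```bash
cat >> h.py <<'E'
def fit(x,y):
    A=np.c_[2*x,2*y,np.ones(len(x))]; s=np.linalg.lstsq(A,x*x+y*y,rcond=None)[0]
    return s[0],s[1],np.sqrt(s[2]+s[0]**2+s[1]**2)
def bowls(p,d,name="top"):
    W=world(name,d); h=cv2.cvtColor(p,cv2.COLOR_BGR2HSV)
    m=((h[...,0]<14)|(h[...,0]>172))&(h[...,1]>110)&(h[...,2]>50)
    m=cv2.morphologyEx(m.astype(np.uint8),cv2.MORPH_OPEN,np.ones((3,3)))
    n,l,st,c=cv2.connectedComponentsWithStats(m); out=[]
    for i in range(1,n):
        if not 150<st[i,4]<1500: continue
        q=W[l==i]; q=q[np.isfinite(q).all(1)]; z=q[:,2]; top=np.percentile(z,97)
        out.append((c[i].round(0).tolist(),int(st[i,4]),round(float(top),1),q))
    return W,l,out
E
python3 - <<'E'
from h import *
p=cv2.imread("pics/top0.png"); d=np.load("top0.npy")
W,l,o=bowls(p,d)
for c,a,t,q in o:
    r=q[q[:,2]>t-5]; hull=cv2.convexHull(r[:,:2].astype(np.float32))[:,0]
    print(c,a,t,"hullfit",np.round(fit(hull[:,0],hull[:,1]),1),"mec",np.round(np.r_[cv2.minEnclosingCircle(hull)[0],cv2.minEnclosingCircle(hull)[1]],1))
for u,v in[(203,198),(262,197),(263,257),(204,259),(232,227),(110,212),(105,240),(113,210),(250,330)]: print((u,v),W[v,u].round(1))
a=cv2.resize(p[165:275,40:180],None,fx=5,fy=5,interpolation=cv2.INTER_CUBIC); cv2.imwrite("pics/duct.png",a)
a=cv2.resize(p[130:310,245:445],None,fx=3.3,fy=3.3,interpolation=cv2.INTER_CUBIC);cv2.imwrite("pics/bw.png",a)
# damper points above duct top
s=W[165:275,40:180]; k=s[...,2]>122
for z0,z1 in((122,134),(134,150),(150,168),(168,180)):
    q=s[(s[...,2]>z0)&(s[...,2]<z1)]; print(z0,len(q),q.mean(0).round(1) if len(q) else 0, q.min(0).round() if len(q) else 0,q.max(0).round() if len(q) else 0)
E
```

```text
[261.0, 95.0] 1405 47.9 hullfit [556.6  16.9 298.7] mec [560.3  20.  303. ]
[396.0, 193.0] 560 47.1 hullfit [ 439.6 -158.1  230.8] mec [ 411.  -187.3  234.4]
[298.0, 194.0] 530 45.2 hullfit [424.8 -43.2 161.9] mec [421.3 -62.5 171.2]
[340.0, 194.0] 542 46.3 hullfit [426.7 -95.  185.5] mec [ 419.1 -113.9  191.5]
[352.0, 236.0] 580 45.7 hullfit [ 373.3 -113.4  151.3] mec [ 363.5 -126.5  157.3]
[300.0, 251.0] 507 44.7 hullfit [359.5 -41.   98. ] mec [352.8 -55.5 104.9]
[188.0, 286.0] 167 23.6 hullfit [341.2 174.9  36. ] mec [352.3 177.8  40.8]
[332.0, 288.0] 234 23.3 hullfit [ 117.8 -177.   217.4] mec [ 296.3 -108.   105.8]
(203, 198) [573.3 134.9  -1.6]
(262, 197) [ 5.656e+02 -1.360e+01 -5.000e-01]
(263, 257) [414.1  -6.4   1.3]
(204, 259) [417.3 136.7  13.4]
(232, 227) [492.4  65.2   8.3]
(110, 212) [521.4 328.7 133.4]
(105, 240) [454.1 331.6 159.6]
(113, 210) [525.3 321.8 134.3]
(250, 330) [242.7  35.7   2.3]
122 352 [501.1 317.2 129.4] [436. 223. 122.] [569. 344. 134.]
134 81 [495.8 327.3 137.9] [435. 313. 134.] [542. 342. 150.]
150 28 [442.5 332.6 160.1] [435. 327. 153.] [454. 348. 168.]
168 80 [445.1 337.3 172. ] [435. 328. 168.] [455. 347. 177.]
```

View pics/duct.png

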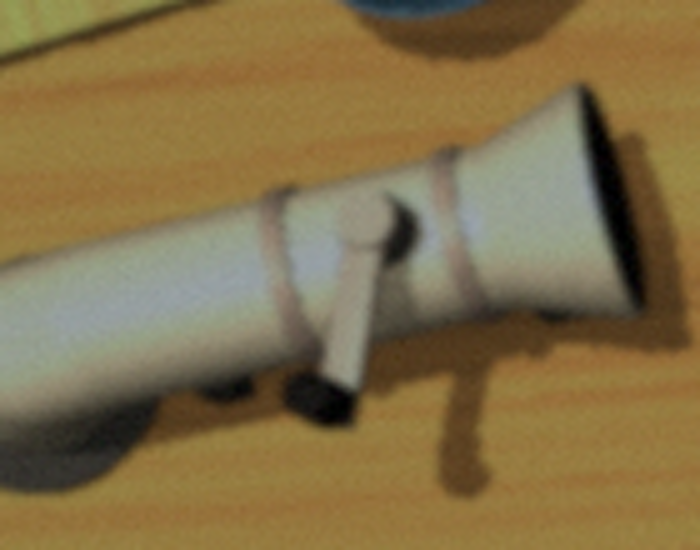

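View pics/bw.png

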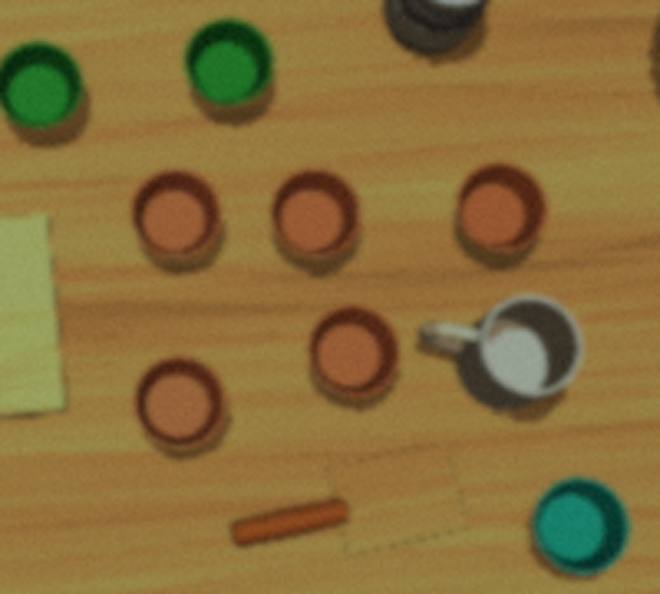

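Crops: the knob (black) is at the near end of the lever, at about top pixel (104,244), with the hub at (113,208). All five bowls are plain terracotta and stand upright. Next I fit them accurately.

```bash
cat >> h.py <<'E'
from scipy.optimize import minimize
def proj(name,X):
    i=camera_info(name); T=np.array(i["extrinsics"]); f=210/np.tan(np.radians(i["vfov"])/2)
    c=(np.asarray(X)-T[:3,3])@T[:3,:3]; return c[:,:2]/c[:,2:]*f+[i["cx"],i["cy"]]
def iou_fit(name,mask,gen,x0,step):
    S=16
    def cost(x):
        h=cv2.convexHull(proj(name,gen(x)).astype(np.float32)); im=np.zeros(mask.shape,np.uint8)
        cv2.fillConvexPoly(im,np.round(h*S).astype(np.int32),1,cv2.LINE_8,4)
        return -(im&mask).sum()/max((im|mask).sum(),1)
    s=np.array([x0]+[np.array(x0)+np.eye(len(x0))[k]*step[k] for k in range(len(x0))])
    r=minimize(cost,x0,method="Nelder-Mead",options=dict(initial_simplex=s,xatol=.1,fatol=1e-5)); return r.x,-r.fun
th=np.linspace(0,2*np.pi,60)
ring=lambda x,y,r,z:np.c_[x+r*np.cos(th),y+r*np.sin(th),0*th+z]
def bowlgen(z0=0): return lambda x:np.r_[ring(x[0],x[1],34.5,44+z0),ring(x[0],x[1],20.5,z0),ring(x[0],x[1],24,10+z0)]
def find_bowls(p,d,name="top",box=None):
    W=world(name,d); h=cv2.cvtColor(p,cv2.COLOR_BGR2HSV)
    m=((h[...,0]<13)|(h[...,0]>172))&(h[...,1]>120)&(h[...,2]>30)
    n,l,st,c=cv2.connectedComponentsWithStats(cv2.morphologyEx(m.astype(np.uint8),cv2.MORPH_OPEN,np.ones((3,3)))); out=[]
    for i in range(1,n):
        if not 300<st[i,4]<2500 or max(st[i,2:4])>1.6*min(st[i,2:4]): continue
        k=(l==i)&(d>0); q=W[k]; mk=(l==i).astype(np.uint8)
        cs,_=cv2.findContours(mk,0,2); mk=cv2.fillPoly(mk*0,[cv2.convexHull(np.vstack(cs))],1)
        x,s=iou_fit(name,mk,bowlgen(),np.median(q[:,:2],0),[8,8])
        out.append((x.round(1).tolist(),round(float(s),3),round(float(np.percentile(q[:,2],95)),1),c[i].round().tolist()))
    return out
E
python3 - <<'E'
from h import *
for n in("top","side"):
    p=cv2.imread(f"pics/{n}0.png"); d=np.load(n+"0.npy")
    for o in find_bowls(p,d,n): print(n,o)
    W=world(n,d); h=cv2.cvtColor(p,cv2.COLOR_BGR2HSV)
    m=((h[...,0]>22)&(h[...,0]<40)&(h[...,1]>70)&(h[...,2]>90)).astype(np.uint8)
    m=cv2.morphologyEx(m,cv2.MORPH_OPEN,np.ones((3,3)))
    N,l,st,c=cv2.connectedComponentsWithStats(m); u,v=(232,227) if n=="top" else (270,235)
    mk=(l==l[v,u]).astype(np.uint8); print("batt",l[v,u],mk.sum(), h[v,u])
    sq=np.array([[-75,-75],[75,-75],[75,75],[-75,75]])
    def g(x):
        a=np.radians(x[2]); R=np.array([[np.cos(a),-np.sin(a)],[np.sin(a),np.cos(a)]]); q=sq@R.T+x[:2]
        return np.r_[np.c_[q,[12]*4],np.c_[q,[0]*4]]
    print(iou_fit(n,mk,g,np.array([492,62,0.]),[10,10,5]))
    k=(W[...,2]>165)&(W[...,2]<180)&(abs(W[...,0]-445)<25)&(abs(W[...,1]-337)<25)&(d>0)
    q=W[k]; print("knob",len(q),q.mean(0).round(1),q.min(0).round(1),q.max(0).round(1))
    # dark knob silhouettes
    for nm,u,v in(("hub",113,208),("hub",112,208)):
        if n=="top": print(nm,W[v,u].round(1))
    s=(W[...,2]>126)&(W[...,2]<140)&(d>0)&(W[...,0]>430)&(W[...,0]<560)&(W[...,1]>280)&(W[...,1]<360); q=W[s]; print("lever",len(q),q.mean(0).round(1), [q[(q[:,0]>a)&(q[:,0]<=a+15)].mean(0).round(1).tolist() for a in range(435,550,15)])
E
```

```text
top ([788.8, 510.6], -7776873555526792.0, 52.4, [52.0, 122.0])
top ([596.1, -406.1], -0.0, 43.0, [397.0, 193.0])
top ([628.9, -91.1], -0.0, 43.2, [298.0, 193.0])
top ([601.9, -268.0], -0.0, 42.0, [340.0, 194.0])
top ([496.7, -287.4], -0.0, 43.2, [352.0, 236.0])
batt 36 4018 [ 31 111 156]
(array([312., 172.,  30.]), np.float64(-0.0))
knob 85 [445.  337.4 171.7] [434.9 327.9 167. ] [455.3 348.5 176.9]
hub [530.  321.8 134. ]
hub [530.6 324.6 132.3]
lever 355 [498.4 327.8 131.3] [[440.1, 330.3, 134.2], [459.9, 333.0, 130.4], [472.2, 332.8, 130.0], [487.5, 330.4, 130.1], [502.4, 327.6, 130.1], [517.9, 324.5, 131.5], [532.1, 322.8, 133.7], [541.1, 324.0, 134.4]]
side ([519.5, -27.6], -0.0, 44.9, [319.0, 258.0])
side ([447.9, 23.9], -0.0, 44.9, [264.0, 272.0])
side ([512.7, -129.7], -0.0, 45.2, [337.0, 285.0])
side ([458.3, -122.8], -0.0, 44.9, [298.0, 304.0])
side ([559.4, -245.4], -0.0, 44.9, [368.0, 328.0])
batt 6 1859 [ 27 108 203]
(array([ 548.66666667, -131.33333333,   50.        ]), np.float64(-0.0))
knob 40 [444.9 333.  170.7] [434.9 323.9 165. ] [455.9 345.1 176. ]
lever 175 [493.2 323.3 131.6] [[441.5, 328.4, 133.8], [457.9, 328.4, 131.2], [473.5, 327.6, 130.8], [488.3, 325.3, 129.7], [502.9, 323.3, 130.4], [518.9, 318.6, 131.9], [532.0, 316.7, 132.8], [541.6, 323.3, 134.8]]h.py:30: RuntimeWarning: overflow encountered in scalar negative
  return -(im&mask).sum()/max((im|mask).sum(),1)
```

```bash
sed -i 's/return -(im&mask).sum()\/max((im|mask).sum(),1)/return -float((im\&mask).sum())\/max(float((im|mask).sum()),1)/; s/300<st\[i,4\]<2500/250<st[i,4]<2500/' h.py
cat >> h.py <<'E'
def batt(p,name):
    h=cv2.cvtColor(p,cv2.COLOR_BGR2HSV)
    m=((h[...,0]>(26 if name=="top" else 23))&(h[...,0]<40)&(h[...,1]>70)&(h[...,2]>90)).astype(np.uint8)
    m=cv2.morphologyEx(m,cv2.MORPH_OPEN,np.ones((3,3)))
    N,l,st,c=cv2.connectedComponentsWithStats(m); u,v=(232,227) if name=="top" else (270,235)
    mk=(l==l[v,u]).astype(np.uint8)
    sq=np.array([[-75,-75],[75,-75],[75,75],[-75,75]])
    def g(x):
        a=np.radians(x[2]); R=np.array([[np.cos(a),-np.sin(a)],[np.sin(a),np.cos(a)]]); q=sq@R.T+x[:2]
        return np.c_[q,[12]*4]
    return iou_fit(name,mk,g,np.array([492,62,0.]),[10,10,5])
E
python3 - <<'E'
from h import *
for n in("top","side"):
    p=cv2.imread(f"pics/{n}0.png"); d=np.load(n+"0.npy")
    for o in find_bowls(p,d,n): print(n,o)
    print(batt(p,n))
    h=cv2.cvtColor(p,cv2.COLOR_BGR2HSV)
    if n=="top": print(h[252,300],h[195,298],h[240,300],h[262,300])
E
```

```text
top ([777.7, 523.9], 0.279, 52.4, [52.0, 122.0])
top ([547.3, -341.6], 0.814, 43.0, [397.0, 193.0])
top ([555.7, -99.2], 0.795, 43.2, [298.0, 193.0])
top ([551.6, -203.8], 0.805, 42.0, [340.0, 194.0])
top ([447.8, -222.9], 0.814, 43.2, [352.0, 236.0])
(array([495.32080927,  66.87555005,   1.38051997]), np.float64(0.9285714285714286))
[ 12 157 153] [ 12 163 152] [ 10 209  77] [ 10 172 111]
side ([559.2, -98.1], 0.867, 44.9, [319.0, 258.0])
side ([418.0, -91.8], 0.884, 44.9, [264.0, 272.0])
side ([548.7, -203.0], 0.879, 45.2, [337.0, 285.0])
side ([447.2, -218.8], 0.876, 44.9, [298.0, 304.0])
side ([547.1, -341.1], 0.889, 44.9, [368.0, 328.0])
(array([493.17110473,  67.10872798,   1.44484699]), np.float64(0.8557063851181498))
```

The two cameras agree to about 4 mm. Averages: bowls at (557,-98), (550,-203), (547,-341), (447,-221) and (418,-92), and the batt at (494,67). The knob is at (445,336) and the pivot at about (529,320). I go to the knob first.

>>> apply_moves([
  [85,[50,-30,20],[0,0,0]],
  [85,[90,-55,25],[0,0,0]],
  [85,[130,-80,25],[0,0,0]],
  [85,[170,-105,25],[0,0,0]],
  [85,[210,-130,25],[0,0,0]],
  [85,[252,-153,25],[0,0,0]],
  [85,[252,-153,25],[0,0,0]],
  [85,[252,-153,25],[0,0,0]],
  [85,[252,-153,0],[0,0,0]],
  [85,[252,-153,-30],[0,0,0]],
  [85,[252,-153,-60],[0,0,0]],
  [85,[252,-153,-60],[0,0,0]],
  [18,[252,-153,-60],[0,0,0]],
  [18,[252,-153,-60],[0,0,0]],
  [18,[252,-153,-60],[0,0,0]],
  [18,[252,-153,-60],[0,0,0]],
  [18,[252,-153,-60],[0,0,0]],
  [18,[252,-153,-60],[0,0,0]],
], squeeze=25)

```text
time_s: 1.9
eef_pos: [445.1, 335.6, 142.6]
ee_rot: [0.001, 0.187, 0.982, 0.001]
force: [-0.7, 0.9, 5.8]
grip_width: 0.211
grip_force: 2.7
```

```bash
python3 - <<'E'
from h import *
s=ctrl.sense(); print(s["grip_width"],s["grip_force"],s["force"])
a,d=capture("top"); b,_=capture("side")
x=cv2.resize(a[150:290,40:180],(400,400),interpolation=cv2.INTER_CUBIC); y=cv2.resize(b[80:200,170:290],(400,400),interpolation=cv2.INTER_CUBIC)
cv2.imwrite("pics/k.png",np.hstack([x,y]))
E
```

```text
0.21143741322845974 2.663596495985985 [-0.74813097  0.8796677   5.81646951]
```

View pics/k.png

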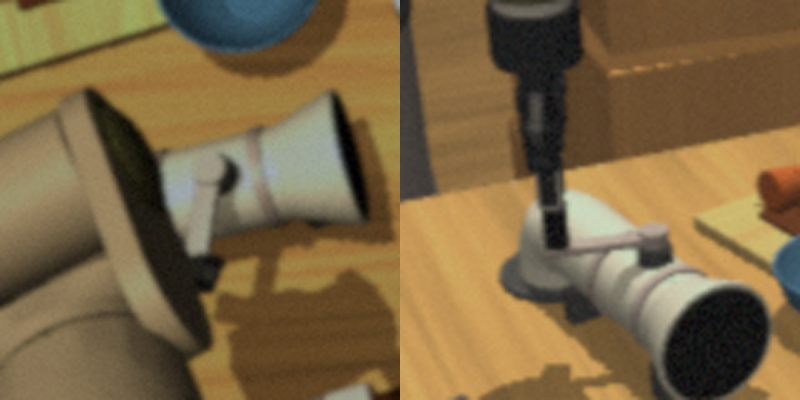

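The fingers sit around the knob. I close firmly, then swing the arc.

>>> apply_moves([
  [0,[0,0,0],[0,0,0]],
  [0,[0,0,0],[0,0,0]],
  [0,[0,0,0],[0,0,0]],
  [0,[3.8,14.3,0],[0,0,-8]],
  [0,[10,27.8,0],[0,0,-16]],
  [0,[18.4,39.9,0],[0,0,-24]],
  [0,[28.9,50.4,0],[0,0,-32]],
  [0,[34.7,55,0],[0,0,-40]],
  [0,[41,59,0],[0,0,-48]],
  [0,[54.4,65.3,0],[0,0,-56]],
  [0,[61.5,67.5,0],[0,0,-64]],
  [0,[68.7,69.2,0],[0,0,-72]],
  [0,[76,70,0],[0,0,-78]],
  [0,[83.4,70.5,0],[0,0,-84]],
  [0,[91,70,0],[0,0,-90]],
  [0,[98,69.3,0],[0,0,-90]],
  [0,[102,68.7,0],[0,0,-90]],
  [0,[102,68.7,0],[0,0,-90]],
])

```text
time_s: 3.8
eef_pos: [547.0, 403.8, 141.3]
ee_rot: [-0.0, 0.826, 0.563, -0.0]
force: [0.1, 0.3, 0.7]
grip_width: 0.003
grip_force: 0.0
```

```bash
python3 - <<'E'
from h import *
a,d=capture("top"); b,_=capture("side")
x=cv2.resize(a[150:290,40:180],(400,400),interpolation=cv2.INTER_CUBIC); y=cv2.resize(b[80:200,170:290],(400,400),interpolation=cv2.INTER_CUBIC)
cv2.imwrite("pics/k2.png",np.hstack([x,y]))
E
```

```text
(no output)
```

View pics/k2.png

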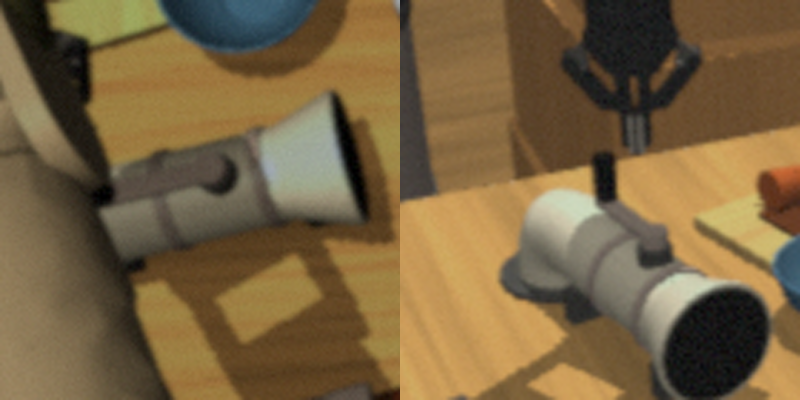

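The lever has swung to nearly along the duct, and the fingers slipped off near the end. I lift clear and measure.

>>> apply_moves([
  [85,[0,0,50],[0,0,0]],
  [85,[0,0,100],[0,0,0]],
  [85,[-40,-20,120],[0,0,8]],
  [85,[-70,-60,120],[0,0,16]],
  [85,[-90,-100,120],[0,0,24]],
  [85,[-110,-140,120],[0,0,32]],
  [85,[-130,-180,120],[0,0,40]],
  [85,[-150,-220,120],[0,0,48]],
  [85,[-170,-260,120],[0,0,56]],
  [85,[-180,-300,120],[0,0,64]],
  [85,[-180,-300,120],[0,0,72]],
  [85,[-180,-300,120],[0,0,72]],
])

```text
time_s: 5.1
eef_pos: [366.3, 103.4, 262.1]
ee_rot: [0.0, 0.338, 0.941, 0.0]
force: [0.0, 0.6, -0.9]
grip_width: 0.994
grip_force: 0.0
```

```bash
cat > damp.py <<'E'
from h import *
import sys
t=sys.argv[1]
P=[]
for n in("top","side"):
    p,d=capture(n); cv2.imwrite(f"pics/{n}{t}.png",p); np.save(n+t+".npy",d); W=world(n,d)
    ok=(d>0)&(W[...,0]>400)&(W[...,0]<620)&(W[...,1]>200)&(W[...,1]<470)
    q=W[ok&(W[...,2]>162)&(W[...,2]<182)]
    if len(q): print(n,"knob",len(q),q.mean(0).round(1),q.min(0).round(),q.max(0).round())
    q=W[ok&(W[...,2]>125)&(W[...,2]<137)]
    v=np.linalg.svd(q[:,:2]-q[:,:2].mean(0))[2][0]; print(n,"lever mean",q.mean(0).round(1),"dir deg",np.degrees(np.arctan2(v[1],v[0])).round(1))
    q=W[ok&(W[...,2]>100)&(W[...,2]<109)&(W[...,1]>260)]
    v=np.linalg.svd(q[:,:2]-q[:,:2].mean(0))[2][0]; print(n,"duct ridge",len(q),q.mean(0).round(1),np.degrees(np.arctan2(v[1],v[0])).round(1))
E
python3 damp.py 1
```

```text
top knob 92 [512.9 405.6 171. ] [503. 396. 162.] [524. 417. 176.]
top lever mean [523.4 351.4 130.9] dir deg 101.0
top duct ridge 1023 [517.6 363.5 103.8] -78.1
side knob 40 [512.6 401.4 170.2] [502. 391. 162.] [525. 418. 176.]
side lever mean [521.  350.  131.6] dir deg -79.7
side duct ridge 335 [512.2 365.8 104.5] -79.6
```

The duct axis and the lever both lie at about 101°, and the fingers overran the lever, so it is at or near its open stop. The closed position is then at 191°, with the knob at about (445,303), so the lever started slightly ajar. I nudge the knob with shut fingers to make sure it is against the stop.

>>> apply_moves([
  [0,[10,45,0],[0,0,0]],
  [0,[20,90,-10],[0,0,0]],
  [0,[35,135,-20],[0,0,0]],
  [0,[50,180,-30],[0,0,0]],
  [0,[70,225,-40],[0,0,0]],
  [0,[85,265,-60],[0,0,0]],
  [0,[98,301,-60],[0,0,0]],
  [0,[98,301,-90],[0,0,0]],
  [0,[98,301,-117],[0,0,0]],
  [0,[98,301,-117],[0,0,0]],
  [0,[106,301,-117],[0,0,0]],
  [0,[112,301,-117],[0,0,0]],
  [0,[116,301,-117],[0,0,0]],
  [0,[120,301,-117],[0,0,0]],
  [0,[123,301,-117],[0,0,0]],
  [0,[123,301,-117],[0,0,0]],
])

```text
time_s: 6.8
eef_pos: [490.1, 405.0, 145.0]
ee_rot: [0.0, 0.338, 0.941, 0.0]
force: [-0.0, 0.5, 0.4]
grip_width: -0.002
grip_force: 0.0
```

>>> apply_moves([
  [0,[2,0,0],[0,0,0]],
  [0,[4,0,0],[0,0,0]],
  [0,[6,0,0],[0,0,0]],
  [0,[6,0,0],[0,0,0]],
])

```text
time_s: 7.2
eef_pos: [495.9, 405.0, 144.7]
ee_rot: [0.0, 0.338, 0.941, -0.0]
force: [-0.3, 0.5, 1.3]
grip_width: 0.001
grip_force: 0.0
```

>>> apply_moves([
  [0,[2,0,0],[0,0,0]],
  [0,[4,0,0],[0,0,0]],
  [0,[4,0,0],[0,0,0]],
])

```text
time_s: 7.5
eef_pos: [499.9, 405.0, 144.8]
ee_rot: [0.0, 0.338, 0.941, 0.0]
force: [0.6, 0.1, -0.2]
grip_width: -0.004
grip_force: 0.0
```

>>> apply_moves([
  [0,[2,0,0],[0,0,0]],
  [0,[4,0,0],[0,0,0]],
  [0,[6,0,0],[0,0,0]],
  [0,[6,0,0],[0,0,0]],
])

```text
time_s: 7.9
eef_pos: [506.0, 405.0, 144.7]
ee_rot: [0.0, 0.338, 0.941, -0.0]
force: [-0.6, 0.9, 0.1]
grip_width: 0.002
grip_force: 0.0
```

```bash
python3 - <<'E'
from h import *
a,d=capture("top"); b,_=capture("side")
x=cv2.resize(a[150:290,40:180],(400,400),interpolation=cv2.INTER_CUBIC); y=cv2.resize(b[80:200,170:290],(400,400),interpolation=cv2.INTER_CUBIC)
cv2.imwrite("pics/k3.png",np.hstack([x,y]))
E
```

```text
(no output)
```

View pics/k3.png

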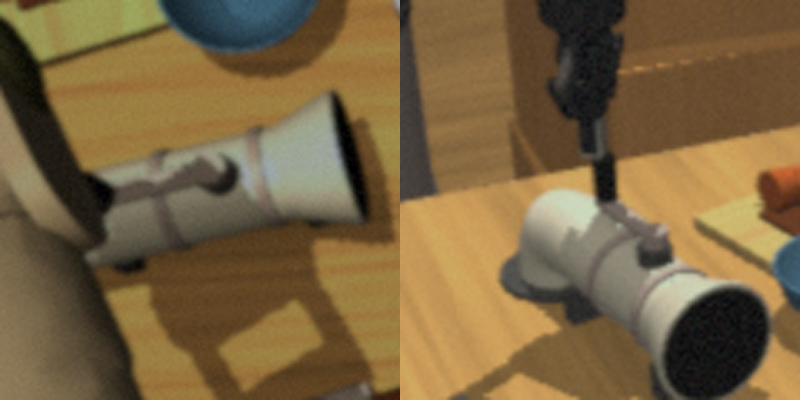

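```bash
python3 - <<'E'
from h import *
q=proj("side",[[506,405,145],[513,403.5,172],[513,403.5,130],[506,405,172]]); print(((q-[170,80])*400/120+[400,0]).round())
p,d=capture("side"); W=world("side",d)
for v in range(115,142,3): print(v,[ (W[v,u].round().tolist() if d[v,u]>0 else 0) for u in (228,231,234)])
E
```

```text
[[594. 185.]
 [600. 157.]
 [603. 199.]
 [592. 158.]]
115 [[505.0, 387.0, 219.0], [768.0, 1222.0, -158.0], [776.0, 1199.0, -151.0]]
118 [[507.0, 395.0, 206.0], [520.0, 408.0, 198.0], [775.0, 1201.0, -167.0]]
121 [[505.0, 393.0, 197.0], [518.0, 404.0, 190.0], [771.0, 1192.0, -178.0]]
124 [[505.0, 394.0, 187.0], [517.0, 406.0, 180.0], [769.0, 1189.0, -192.0]]
127 [[506.0, 401.0, 174.0], [514.0, 398.0, 174.0], [769.0, 1190.0, -208.0]]
130 [[506.0, 404.0, 163.0], [513.0, 397.0, 165.0], [524.0, 402.0, 161.0]]
133 [[504.0, 401.0, 155.0], [512.0, 396.0, 156.0], [522.0, 398.0, 153.0]]
136 [[505.0, 406.0, 143.0], [512.0, 396.0, 146.0], [521.0, 396.0, 144.0]]
139 [[503.0, 403.0, 135.0], [510.0, 393.0, 138.0], [522.0, 400.0, 132.0]]
```

The side view suggests the fingertips sit higher than the reported TCP. I check that in free space.

>>> apply_moves([
  [0,[0,0,45],[0,0,0]],
  [0,[-10,-20,90],[0,0,0]],
  [0,[-20,-60,105],[0,0,0]],
  [0,[-36,-105,105],[0,0,0]],
  [0,[-50,-150,105],[0,0,0]],
  [0,[-66,-200,105],[0,0,0]],
  [0,[-86,-240,105],[0,0,0]],
  [0,[-106,-255,105],[0,0,0]],
  [0,[-106,-255,105],[0,0,0]],
])

```text
time_s: 8.95
eef_pos: [398.3, 148.7, 250.4]
ee_rot: [0.0, 0.339, 0.941, 0.0]
force: [-0.0, 0.3, 0.5]
grip_width: 0.003
grip_force: 0.0
```

```bash
cat > tip.py <<'E'
from h import *
e=ctrl.sense()["eef_pos"]; p,d=capture("side"); W=world("side",d)
u,v=proj("side",[e])[0].round().astype(int); print(e.round(1),u,v)
near=(d>0)&(abs(W[...,0]-e[0])<70)&(abs(W[...,1]-e[1])<70)&(W[...,2]>e[2]-60)
q=W[near]
for z in range(-40,70,5):
    s=q[(q[:,2]>=e[2]+z)&(q[:,2]<e[2]+z+5)]
    if len(s): print(z,len(s),s.min(0).round(),s.max(0).round())
c=cv2.resize(p[max(0,v-60):v+60,u-60:u+60],(480,480)); cv2.circle(c,(240,240 if v>=60 else v*4),4,(0,0,255),1); cv2.imwrite("pics/tip.png",c)
E
python3 tip.py; python3 damp.py 2
```

```text
[398.3 148.7 250.4] 216 146
25 1 [391. 153. 280.] [391. 153. 280.]
30 10 [387. 137. 283.] [409. 153. 285.]
35 14 [386. 136. 285.] [411. 149. 290.]
40 18 [384. 135. 291.] [410. 145. 294.]
45 21 [384. 131. 295.] [408. 144. 300.]
50 24 [385. 134. 301.] [409. 153. 305.]
55 21 [385. 134. 305.] [408. 150. 310.]
60 20 [384. 134. 311.] [410. 148. 315.]
65 18 [384. 135. 315.] [410. 154. 319.]
top knob 91 [512.8 405.7 171.3] [503. 396. 162.] [523. 418. 178.]
top lever mean [519.  376.8 130.3] dir deg 104.1
top duct ridge 586 [513.3 402.7 103.7] 107.7
side knob 43 [512.8 401.9 169.7] [503. 392. 162.] [525. 417. 175.]
side lever mean [521.4 349.  131.4] dir deg -79.4
side duct ridge 332 [512.9 364.9 104.6] -79.5
```

View pics/tip.png

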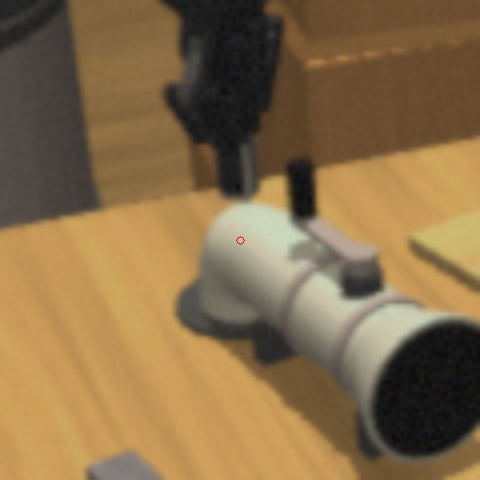

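Confirmed: the fingertips end about 28–31 mm above the reported TCP, with xy correct, so I take 29 mm off every height. Now I repeat the nudge lower down.

>>> apply_moves([
  [0,[15,50,0],[0,0,0]],
  [0,[30,95,0],[0,0,0]],
  [0,[45,140,-10],[0,0,0]],
  [0,[60,185,-20],[0,0,0]],
  [0,[70,225,-30],[0,0,0]],
  [0,[78,255,-50],[0,0,0]],
  [0,[78,255,-90],[0,0,0]],
  [0,[78,255,-130],[0,0,0]],
  [0,[78,255,-130],[0,0,0]],
  [0,[84,255,-130],[0,0,0]],
  [0,[88,255,-130],[0,0,0]],
  [0,[91,255,-130],[0,0,0]],
  [0,[94,255,-130],[0,0,0]],
  [0,[96,255,-130],[0,0,0]],
  [0,[96,255,-130],[0,0,0]],
])

```text
time_s: 10.6
eef_pos: [492.0, 406.0, 121.8]
ee_rot: [-0.004, 0.338, 0.941, -0.001]
force: [-23.6, -0.8, 13.2]
grip_width: 0.002
grip_force: 11.8
```

At the stop with 24 N, so the damper is fully open. I back off and go above the bowl nearest the robot, E (418,-92), with the fingers open.

>>> apply_moves([
  [0,[-20,0,0],[0,0,0]],
  [0,[-25,0,45],[0,0,0]],
  [0,[-30,-20,85],[0,0,0]],
  [85,[-35,-65,90],[0,0,0]],
  [85,[-40,-110,90],[0,0,0]],
  [85,[-45,-155,90],[0,0,0]],
  [85,[-50,-200,90],[0,0,0]],
  [85,[-55,-245,90],[0,0,0]],
  [85,[-60,-290,90],[0,0,0]],
  [85,[-65,-335,90],[0,0,0]],
  [85,[-70,-380,90],[0,0,0]],
  [85,[-76,-425,90],[0,0,0]],
  [85,[-76,-465,60],[0,0,0]],
  [85,[-76,-496,40],[0,0,0]],
  [85,[-76,-496,0],[0,0,0]],
  [85,[-76,-496,-40],[0,0,0]],
  [85,[-76,-496,-60],[0,0,0]],
  [85,[-76,-496,-60],[0,0,0]],
])

```text
time_s: 12.4
eef_pos: [419.1, -90.9, 58.8]
ee_rot: [-0.001, 0.338, 0.941, 0.0]
force: [-0.1, 0.6, 0.6]
grip_width: 0.993
grip_force: 0.0
```

```bash
python3 - <<'E'
from h import *
print(ctrl.sense()["eef_pos"].round(1))
p,d=capture("side"); cv2.imwrite("pics/s3.png",p)
for o in find_bowls(p,d,"side"): print(o)
W=world("side",d); h=cv2.cvtColor(p,cv2.COLOR_BGR2HSV)
cv2.imwrite("pics/s3c.png",cv2.resize(p[180:320,200:400],(800,560),interpolation=cv2.INTER_CUBIC))
E
```

```text
[419.1 -90.9  58.8]
([559.2, -98.1], 0.861, 44.9, [319.0, 258.0])
([418.6, -90.3], 0.851, 44.5, [264.0, 272.0])
([551.0, -203.1], 0.892, 45.2, [337.0, 285.0])
([448.1, -222.0], 0.874, 45.3, [298.0, 304.0])
([546.9, -340.6], 0.894, 45.5, [367.0, 328.0])
```

View pics/s3c.png

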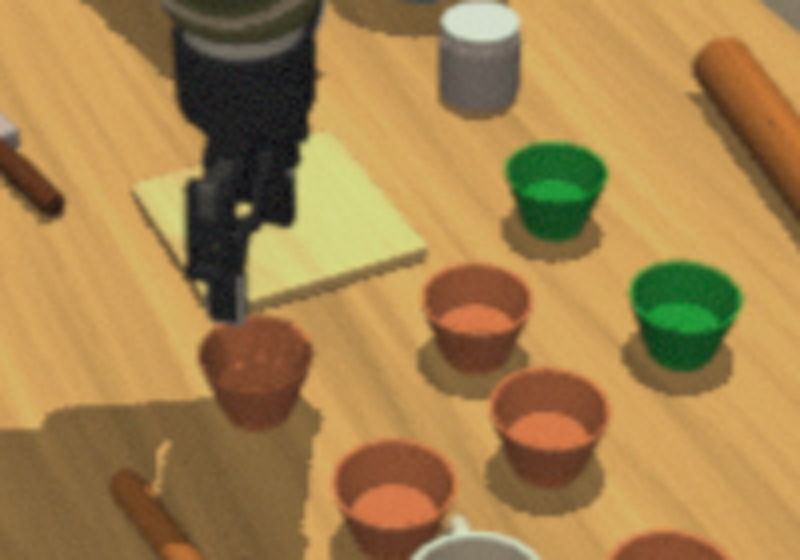

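The gripper is squarely above E and the tips are clear of the rim. I descend and grip.

>>> apply_moves([
  [85,[-1,0,-30],[0,0,0]],
  [85,[-1,0,-50],[0,0,0]],
  [85,[-1,0,-65],[0,0,0]],
  [85,[-1,0,-65],[0,0,0]],
  [85,[-1,0,-65],[0,0,0]],
  [60,[-1,0,-65],[0,0,0]],
  [60,[-1,0,-65],[0,0,0]],
  [60,[-1,0,-65],[0,0,0]],
  [60,[-1,0,-65],[0,0,0]],
], squeeze=25)

```text
time_s: 13.35
eef_pos: [419.7, -91.5, -3.5]
ee_rot: [0.001, 0.338, 0.941, -0.0]
force: [-2.9, 0.9, 12.5]
grip_width: 0.768
grip_force: 24.3
```

>>> apply_moves([
  [60,[0,0,10],[0,0,0]],
  [60,[0,0,25],[0,0,0]],
  [60,[0,0,45],[0,0,0]],
  [60,[0,0,65],[0,0,0]],
  [60,[0,0,80],[0,0,0]],
  [60,[0,0,80],[0,0,0]],
])

```text
time_s: 13.95
eef_pos: [419.8, -91.5, 77.1]
ee_rot: [0.002, 0.338, 0.941, -0.0]
force: [-0.4, -0.1, -2.7]
grip_width: 0.763
grip_force: 28.4
```

```bash
cat > hand.py <<'E'
from h import *
import sys
e=ctrl.sense()["eef_pos"]; print(e.round(1))
p,d=capture("side"); W=world("side",d)
u,v=proj("side",[e])[0].round().astype(int)
u=max(u,60);v=max(v,60)
cv2.imwrite(f"pics/hand{sys.argv[1]}.png",cv2.resize(p[v-60:v+60,u-60:u+60],(480,480),interpolation=cv2.INTER_CUBIC))
for o in find_bowls(p,d,"side"): print(o)
h=cv2.cvtColor(p,cv2.COLOR_BGR2HSV); m=((h[...,0]<13)|(h[...,0]>172))&(h[...,1]>120)&(h[...,2]>30)&(np.hypot(W[...,0]-e[0],W[...,1]-e[1])<45)&(d>0)
q=W[m]; print("held z range",np.percentile(q[:,2],[2,10,50,90,98]).round(1),len(q))
E
python3 hand.py 1
```

```text
[419.8 -91.5  77.1]
([456.7, 3.5], 0.662, 125.3, [268.0, 245.0])
([557.2, -99.6], 0.86, 44.6, [319.0, 258.0])
([549.7, -205.8], 0.896, 45.6, [337.0, 285.0])
([446.7, -220.0], 0.867, 45.3, [298.0, 304.0])
([546.7, -340.9], 0.894, 44.8, [367.0, 328.0])
held z range [ 85.1  94.  108.8 123.8 126.3] 343
```

View pics/hand1.png

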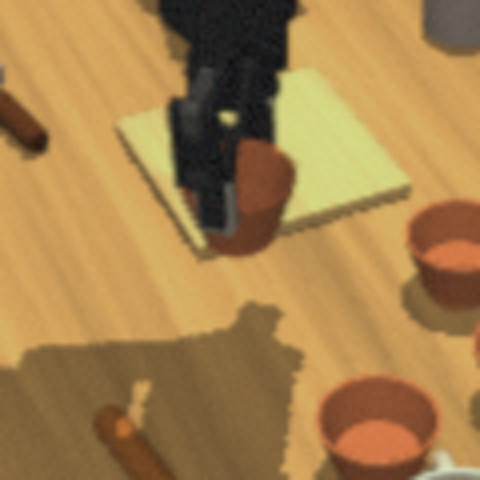

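```bash
python3 - <<'E'
from h import *
e=np.array([419.8,-91.5,77.1]); c=proj("side",[e])[0].round()
for z in (20,25,30,35,40,45,50): 
  print(z,((proj("side",[[e[0]-33*.636,e[1]-33*.771,e[2]+z]])[0]-c+60)*4).round())
def px(P): return ((proj("side",[P])[0]-c+60)*4).round()
for z0 in (80,80.6): 
  r=bowlgen(z0)([419.8,-91.5]); q=((proj("side",r)-c+60)*4); print("bowl sil",q[:60].min(0),q[:60].max(0),q[60:120].min(0),q[60:120].max(0))
E
```

```text
20 [219. 249.]
25 [218. 242.]
30 [218. 235.]
35 [218. 228.]
40 [217. 220.]
45 [217. 213.]
50 [216. 206.]
bowl sil [173.37133278 138.06674877] [296.88034719 213.57631615] [202.00825082 213.4750053 ] [273.78418346 259.15453116]
bowl sil [173.31418939 137.22485129] [296.86061284 212.7140024 ] [201.9608472  212.66475741] [273.7580416 258.3337354]
```

Held level: the silhouette matches an upright bowl centred on the TCP, with the rim at 125. I carry it over the batt and lower it.

>>> apply_moves([
  [60,[15,35,5],[0,0,0]],
  [60,[30,70,5],[0,0,0]],
  [60,[50,105,5],[0,0,0]],
  [60,[65,140,0],[0,0,0]],
  [60,[74.5,158.5,-10],[0,0,0]],
  [60,[74.5,158.5,-30],[0,0,0]],
  [60,[74.5,158.5,-50],[0,0,0]],
  [60,[74.5,158.5,-60],[0,0,0]],
  [60,[74.5,158.5,-64],[0,0,0]],
  [60,[74.5,158.5,-65],[0,0,0]],
  [60,[74.5,158.5,-66],[0,0,0]],
  [60,[74.5,158.5,-66.5],[0,0,0]],
  [60,[74.5,158.5,-67],[0,0,0]],
])

```text
time_s: 15.3
eef_pos: [493.6, 67.5, 8.7]
ee_rot: [0.001, 0.338, 0.941, 0.0]
force: [-3.1, 0.3, 9.6]
grip_width: 0.764
grip_force: 29.2
```

Contact at the right height. I release, lift and go over bowl A.

>>> apply_moves([
  [72,[0,0,0],[0,0,0]],
  [85,[0,0,0],[0,0,0]],
  [85,[0,0,0],[0,0,0]],
  [85,[0,0,0],[0,0,0]],
  [85,[0,0,25],[0,0,0]],
  [85,[0,0,60],[0,0,0]],
  [85,[15,-35,75],[0,0,0]],
  [85,[30,-75,75],[0,0,0]],
  [85,[45,-115,75],[0,0,0]],
  [85,[60,-150,75],[0,0,0]],
  [85,[64.5,-166,60],[0,0,0]],
  [85,[64.5,-166,55],[0,0,0]],
  [85,[64.5,-166,55],[0,0,0]],
])

```text
time_s: 16.6
eef_pos: [556.9, -97.9, 61.9]
ee_rot: [-0.001, 0.338, 0.941, 0.0]
force: [-0.2, 0.9, 0.5]
grip_width: 0.995
grip_force: 0.0
```

```bash
cat > st.py <<'E'
from h import *
import sys
k=int(sys.argv[1])  # bowls in stack
print(ctrl.sense()["eef_pos"].round(1))
for n in("side","top"):
    p,d=capture(n); cv2.imwrite(f"pics/{n}_k{k}.png",p); W=world(n,d)
    for o in find_bowls(p,d,n):
        if o[1]>.6: print(n,o)
    if k:
        h=cv2.cvtColor(p,cv2.COLOR_BGR2HSV); m=(((h[...,0]<13)|(h[...,0]>172))&(h[...,1]>120)&(h[...,2]>30))&(np.hypot(W[...,0]-494,W[...,1]-67)<60)&(d>0)
        mk=m.astype(np.uint8); cs,_=cv2.findContours(cv2.morphologyEx(mk,cv2.MORPH_OPEN,np.ones((3,3))),0,2)
        if cs:
            mk=cv2.fillPoly(mk*0,[cv2.convexHull(np.vstack(cs))],1); g=lambda x:np.vstack([bowlgen(12+18*i)(x) for i in range(k)])
            x,s=iou_fit(n,mk,g,np.array([494,67.]),[8,8]); print(n,"stack",x.round(1),round(s,3),"top z",np.percentile(W[m][:,2],97).round(1),"want",12+18*(k-1)+44)
E
python3 st.py 1
```

```text
[556.9 -97.9  61.9]
side ([499.1, 87.9], 0.846, 56.6, [268.0, 223.0])
side ([559.4, -97.7], 0.852, 44.6, [319.0, 258.0])
side ([549.7, -205.7], 0.891, 44.9, [337.0, 285.0])
side ([447.4, -221.1], 0.908, 45.0, [298.0, 303.0])
side ([547.2, -341.1], 0.887, 44.8, [368.0, 328.0])
side stack [494.4  71.7] 0.821 top z 57.7 want 56
top ([544.9, -339.2], 0.819, 43.4, [397.0, 192.0])
top ([549.1, -202.7], 0.8, 43.9, [340.0, 195.0])
top ([445.2, -219.2], 0.848, 44.0, [352.0, 235.0])
top stack [496.8  68.9] 0.531 top z 56.3 want 56
```

Bowl 1 stands on the batt with its rim at 57 mm as it should. I grip A slightly higher on the rim, so the tips clear the lower bowl when nesting.

>>> apply_moves([
  [85,[1,0,-25],[0,0,0]],
  [85,[1,0,-45],[0,0,0]],
  [85,[1,0,-61],[0,0,0]],
  [85,[1,0,-61],[0,0,0]],
  [85,[1,0,-61],[0,0,0]],
  [60,[1,0,-61],[0,0,0]],
  [60,[1,0,-61],[0,0,0]],
  [60,[1,0,-61],[0,0,0]],
  [60,[1,0,-61],[0,0,0]],
])

```text
time_s: 17.6
eef_pos: [559.2, -98.4, 2.7]
ee_rot: [0.001, 0.338, 0.941, 0.0]
force: [0.7, -0.5, 0.0]
grip_width: 0.706
grip_force: 0.3
```

```bash
python3 hand.py 2
```

```text
[559.2 -98.4   2.7]
([498.8, 85.7], 0.847, 57.0, [267.0, 223.0])
([560.0, -96.7], 0.597, 49.5, [323.0, 260.0])
([548.6, -203.1], 0.879, 45.3, [337.0, 285.0])
([446.6, -220.6], 0.904, 45.3, [298.0, 304.0])
([546.0, -339.6], 0.88, 45.0, [368.0, 328.0])
held z range [ 5.4 18.4 32.2 46.6 51.4] 327
```

View pics/hand2.png

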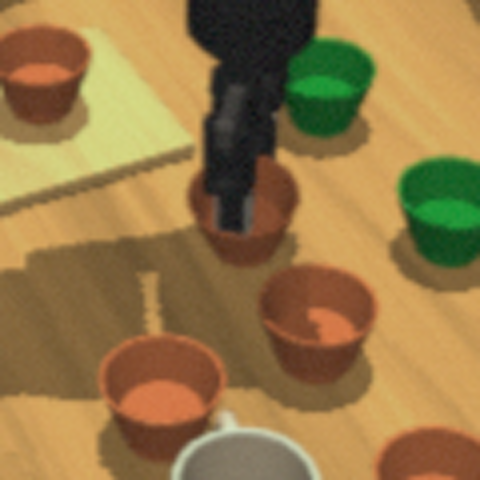

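A slid up between the pads: the grip was too shallow, its rim is about 5 mm up, and it is still upright. I open, go to the depth that worked for bowl E, and grip again.

>>> apply_moves([
  [66,[0,0,0],[0,0,0]],
  [75,[0,0,0],[0,0,0]],
  [85,[0,0,0],[0,0,0]],
  [85,[0,0,0],[0,0,0]],
  [85,[0,0,-3],[0,0,0]],
  [85,[0,0,-6],[0,0,0]],
  [85,[0,0,-6],[0,0,0]],
])

```text
time_s: 18.35
eef_pos: [558.3, -98.3, -4.8]
ee_rot: [-0.001, 0.338, 0.941, 0.0]
force: [-0.2, -0.3, 1.2]
grip_width: 0.992
grip_force: 0.0
```

```bash
python3 hand.py 3
```

```text
[558.3 -98.3  -4.8]
([500.8, 87.1], 0.841, 56.3, [267.0, 223.0])
([562.2, -95.4], 0.491, 45.4, [324.0, 259.0])
([551.2, -202.8], 0.89, 45.0, [337.0, 286.0])
([445.8, -219.2], 0.904, 45.6, [298.0, 303.0])
([546.9, -341.1], 0.891, 45.2, [367.0, 328.0])
held z range [ 4.7 13.1 28.1 43.5 46.7] 273
```

Settled again at rim 45. I grip, then lift a little.

>>> apply_moves([
  [60,[0,0,0],[0,0,0]],
  [60,[0,0,0],[0,0,0]],
  [60,[0,0,0],[0,0,0]],
  [60,[0,0,0],[0,0,0]],
], squeeze=25)

```text
time_s: 18.8
eef_pos: [558.9, -98.6, -3.3]
ee_rot: [0.0, 0.338, 0.941, -0.0]
force: [-3.0, 1.6, 7.4]
grip_width: 0.775
grip_force: 25.8
```

>>> apply_moves([
  [60,[0,0,20],[0,0,0]],
  [60,[0,0,50],[0,0,0]],
  [60,[0,0,80],[0,0,0]],
  [60,[-15,35,85],[0,0,0]],
  [60,[-30,75,85],[0,0,0]],
  [60,[-45,115,85],[0,0,0]],
  [60,[-58,150,85],[0,0,0]],
  [60,[-65.3,166,80],[0,0,0]],
  [60,[-65.3,166,70],[0,0,0]],
  [60,[-65.3,166,65],[0,0,0]],
  [60,[-65.3,166,65],[0,0,0]],
])

```text
time_s: 19.9
eef_pos: [493.3, 66.7, 59.9]
ee_rot: [-0.001, 0.339, 0.941, -0.0]
force: [-0.0, 0.6, -1.4]
grip_width: 0.778
grip_force: 28.5
```

```bash
python3 hand.py 4; python3 - <<'E'
from h import *
a=cv2.imread("pics/hand4.png"); p,d=capture("top"); e=ctrl.sense()["eef_pos"]; u,v=proj("top",[e])[0].astype(int); print(ctrl.sense()["grip_width"],ctrl.sense()["force"])
b=cv2.resize(p[v-40:v+40,u-30:u+30],(360,480)); cv2.imwrite("pics/h4b.png",np.hstack([a,b[:, :300]]))
E
```

```text
[493.3  66.7  59.9]
([551.3, -202.9], 0.881, 45.4, [337.0, 286.0])
([448.0, -221.8], 0.869, 45.3, [298.0, 304.0])
([547.0, -341.0], 0.892, 45.0, [367.0, 328.0])
held z range [ 18.1  30.8  65.3 104.1 108.6] 608
0.7751458481058413 [-0.13104649 -0.44247692 -0.41294628]
```

View pics/h4b.png

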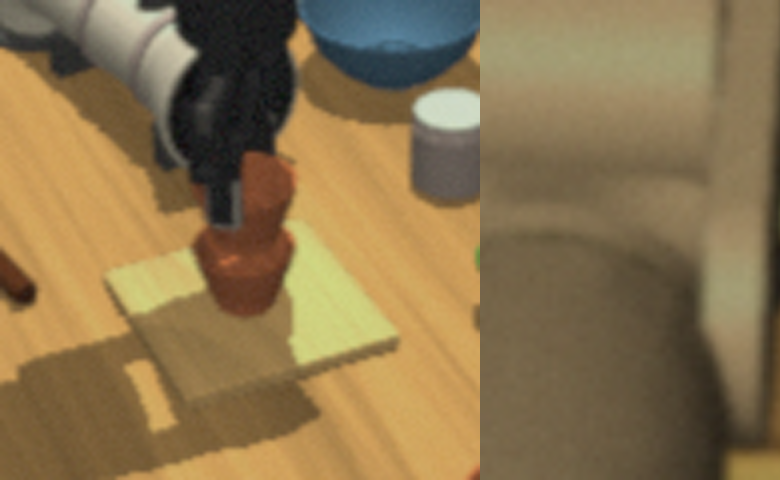

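Held bowl A and the stacked bowl line up: right rim edges are both at about x=294 in the crop. I lower gently.

>>> apply_moves([
  [60,[0,0.5,-10],[0,0,0]],
  [60,[0,0.5,-20],[0,0,0]],
  [60,[0,0.5,-25],[0,0,0]],
  [60,[0,0.5,-28],[0,0,0]],
  [60,[0,0.5,-29.5],[0,0,0]],
  [60,[0,0.5,-31],[0,0,0]],
  [60,[0,0.5,-31],[0,0,0]],
])

```text
time_s: 20.7
eef_pos: [493.4, 68.1, 29.8]
ee_rot: [0.0, 0.338, 0.941, 0.0]
force: [-0.4, 0.6, -1.3]
grip_width: 0.778
grip_force: 28.5
```

>>> apply_moves([
  [60,[0,0,-1],[0,0,0]],
  [60,[0,0,-2],[0,0,0]],
  [60,[0,0,-2.5],[0,0,0]],
  [60,[0,0,-2.5],[0,0,0]],
])

```text
time_s: 21.1
eef_pos: [493.3, 68.1, 27.3]
ee_rot: [-0.0, 0.338, 0.941, -0.0]
force: [0.2, 0.1, -2.0]
grip_width: 0.778
grip_force: 28.5
```

>>> apply_moves([
  [60,[0,0,-0.7],[0,0,0]],
  [60,[0,0,-1.4],[0,0,0]],
  [60,[0,0,-2],[0,0,0]],
  [60,[0,0,-2],[0,0,0]],
])

```text
time_s: 21.5
eef_pos: [494.0, 67.9, 26.7]
ee_rot: [0.001, 0.338, 0.941, -0.0]
force: [-4.5, -0.3, 14.1]
grip_width: 0.777
grip_force: 29.2
```

Seated at 26.7, exactly 18 mm above the first bowl's release height. I release and go above D.

>>> apply_moves([
  [72,[0,0,0],[0,0,0]],
  [85,[0,0,0],[0,0,0]],
  [85,[0,0,0],[0,0,0]],
  [85,[0,0,0],[0,0,0]],
  [85,[0,0,20],[0,0,0]],
  [85,[0,0,50],[0,0,0]],
  [85,[-5,-35,55],[0,0,0]],
  [85,[-10,-75,55],[0,0,0]],
  [85,[-20,-115,55],[0,0,0]],
  [85,[-28,-160,55],[0,0,0]],
  [85,[-34,-200,55],[0,0,0]],
  [85,[-42,-245,50],[0,0,0]],
  [85,[-47.5,-288,40],[0,0,0]],
  [85,[-47.5,-288,35],[0,0,0]],
  [85,[-47.5,-288,35],[0,0,0]],
])

```text
time_s: 23.0
eef_pos: [445.3, -220.1, 59.5]
ee_rot: [-0.001, 0.339, 0.941, 0.0]
force: [0.7, 0.9, 0.3]
grip_width: 0.995
grip_force: 0.0
```

```bash
python3 st.py 2
```

```text
[ 445.3 -220.1   59.5]
side ([504.2, 94.4], 0.85, 74.0, [267.0, 221.0])
side ([549.4, -205.7], 0.878, 45.2, [337.0, 286.0])
side ([446.9, -219.7], 0.852, 45.2, [298.0, 305.0])
side ([546.8, -340.8], 0.893, 45.2, [368.0, 328.0])
side stack [494.6  72.4] 0.777 top z 74.5 want 74
top ([497.3, 69.8], 0.809, 74.3, [230.0, 219.0])
top stack [495.  67.] 0.782 top z 75.5 want 74
```

Stack of 2 is at the right height (74) and centred. Now D.

>>> apply_moves([
  [85,[1.2,0,-25],[0,0,0]],
  [85,[1.2,0,-45],[0,0,0]],
  [85,[1.2,0,-60],[0,0,0]],
  [85,[1.2,0,-64],[0,0,0]],
  [85,[1.2,0,-64],[0,0,0]],
  [60,[1.2,0,-64],[0,0,0]],
  [60,[1.2,0,-64],[0,0,0]],
  [60,[1.2,0,-64],[0,0,0]],
  [60,[1.2,0,-64],[0,0,0]],
])

```text
time_s: 24.0
eef_pos: [447.8, -220.2, -2.2]
ee_rot: [0.001, 0.338, 0.941, -0.0]
force: [-1.1, 2.7, 8.1]
grip_width: 0.764
grip_force: 25.7
```

>>> apply_moves([
  [60,[0,0,20],[0,0,0]],
  [60,[0,0,55],[0,0,0]],
  [60,[0,0,90],[0,0,0]],
  [60,[5,35,95],[0,0,0]],
  [60,[10,75,95],[0,0,0]],
  [60,[20,115,95],[0,0,0]],
  [60,[28,160,95],[0,0,0]],
  [60,[34,200,95],[0,0,0]],
  [60,[42,245,95],[0,0,0]],
  [60,[46.2,288,95],[0,0,0]],
  [60,[46.2,288,85],[0,0,0]],
  [60,[46.2,288,85],[0,0,0]],
])

```text
time_s: 25.2
eef_pos: [492.6, 68.8, 80.7]
ee_rot: [-0.001, 0.337, 0.941, -0.0]
force: [1.2, -0.1, -2.6]
grip_width: 0.764
grip_force: 28.7
```

```bash
python3 hand.py 5
```

```text
[492.6  68.8  80.7]
([549.7, -205.7], 0.884, 45.3, [337.0, 285.0])
([546.7, -340.8], 0.894, 44.8, [367.0, 328.0])
held z range [ 19.2  38.5  68.5 122.3 128.1] 768
```

View pics/hand5.png

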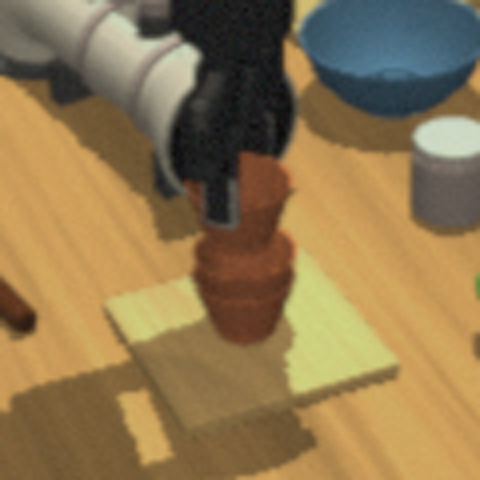

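D is about 2 mm left of the stack (right edge 290 against 294). I correct by +2 in x and lower.

>>> apply_moves([
  [60,[2,-1,-10],[0,0,0]],
  [60,[2,-1,-20],[0,0,0]],
  [60,[2,-1,-27],[0,0,0]],
  [60,[2,-1,-30],[0,0,0]],
  [60,[2,-1,-31.5],[0,0,0]],
  [60,[2,-1,-33],[0,0,0]],
  [60,[2,-1,-33],[0,0,0]],
])

```text
time_s: 25.95
eef_pos: [495.3, 67.1, 48.3]
ee_rot: [0.0, 0.338, 0.941, 0.0]
force: [-1.1, 0.0, -1.1]
grip_width: 0.765
grip_force: 28.7
```

>>> apply_moves([
  [60,[-0.5,0,-1],[0,0,0]],
  [60,[-0.5,0,-2],[0,0,0]],
  [60,[-0.5,0,-3],[0,0,0]],
  [60,[-0.5,0,-3.5],[0,0,0]],
  [60,[-0.5,0,-3.5],[0,0,0]],
])

```text
time_s: 26.45
eef_pos: [495.2, 66.9, 45.9]
ee_rot: [0.001, 0.338, 0.941, 0.0]
force: [-2.6, -0.5, 8.8]
grip_width: 0.764
grip_force: 29.3
```

Seated. I release and go to B.

>>> apply_moves([
  [72,[0,0,0],[0,0,0]],
  [85,[0,0,0],[0,0,0]],
  [85,[0,0,0],[0,0,0]],
  [85,[0,0,0],[0,0,0]],
  [85,[0,0,20],[0,0,0]],
  [85,[0,0,45],[0,0,0]],
  [85,[5,-30,45],[0,0,0]],
  [85,[12,-70,45],[0,0,0]],
  [85,[20,-110,40],[0,0,0]],
  [85,[28,-150,35],[0,0,0]],
  [85,[36,-190,30],[0,0,0]],
  [85,[45,-230,20],[0,0,0]],
  [85,[54.5,-271,15],[0,0,0]],
  [85,[54.5,-271,15],[0,0,0]],
  [85,[54.5,-271,15],[0,0,0]],
])

```text
time_s: 27.95
eef_pos: [549.0, -204.3, 59.3]
ee_rot: [-0.0, 0.339, 0.941, 0.0]
force: [-0.6, -0.7, 0.1]
grip_width: 0.991
grip_force: 0.0
```

```bash
python3 st.py 3
```

```text
[ 549.  -204.3   59.3]
side ([513.3, 118.0], 0.682, 92.5, [267.0, 217.0])
side ([553.3, -203.6], 0.839, 44.5, [337.0, 286.0])
side ([545.4, -343.2], 0.894, 45.2, [368.0, 328.0])
side stack [494.8  72. ] 0.868 top z 93.4 want 92
top ([544.7, -341.6], 0.811, 44.6, [397.0, 193.0])
top ([501.1, 70.6], 0.878, 92.8, [229.0, 220.0])
top stack [493.6  69.8] 0.748 top z 93.2 want 92
```

>>> apply_moves([
  [85,[1.2,0,-25],[0,0,0]],
  [85,[1.2,0,-45],[0,0,0]],
  [85,[1.2,0,-60],[0,0,0]],
  [85,[1.2,0,-64],[0,0,0]],
  [85,[1.2,0,-64],[0,0,0]],
  [60,[1.2,0,-64],[0,0,0]],
  [60,[1.2,0,-64],[0,0,0]],
  [60,[1.2,0,-64],[0,0,0]],
  [60,[1.2,0,-64],[0,0,0]],
])

```text
time_s: 28.95
eef_pos: [551.2, -204.2, -2.3]
ee_rot: [0.001, 0.338, 0.941, -0.0]
force: [-2.9, 1.7, 8.8]
grip_width: 0.775
grip_force: 26.0
```

>>> apply_moves([
  [60,[0,0,20],[0,0,0]],
  [60,[0,0,60],[0,0,0]],
  [60,[0,0,100],[0,0,0]],
  [60,[-8,35,112],[0,0,0]],
  [60,[-16,75,112],[0,0,0]],
  [60,[-24,115,112],[0,0,0]],
  [60,[-33,155,112],[0,0,0]],
  [60,[-42,195,112],[0,0,0]],
  [60,[-50,235,112],[0,0,0]],
  [60,[-56.4,271.5,112],[0,0,0]],
  [60,[-56.4,271.5,104],[0,0,0]],
  [60,[-56.4,271.5,104],[0,0,0]],
  [60,[-56.4,271.5,104],[0,0,0]],
])

```text
time_s: 30.25
eef_pos: [494.4, 66.8, 100.0]
ee_rot: [0.0, 0.339, 0.941, -0.0]
force: [-1.0, -0.4, -0.7]
grip_width: 0.767
grip_force: 28.5
```

```bash
cat > edge.py <<'E'
from h import *
e=ctrl.sense()["eef_pos"]; p,d=capture("side"); W=world("side",d); h=cv2.cvtColor(p,cv2.COLOR_BGR2HSV)
m=((h[...,0]<13)|(h[...,0]>172))&(h[...,1]>120)&(h[...,2]>30)&(np.hypot(W[...,0]-494,W[...,1]-67)<60)&(d>0)
print(e.round(1))
for v in range(100,250):
    c=np.where(m[v])[0]
    if len(c): print((v,int(c.min()),int(c.max())),end=" ")
E
python3 edge.py
```

```text
[494.4  66.8 100. ]
(182, 270, 270) (183, 267, 274) (184, 267, 276) (185, 267, 277) (186, 267, 278) (187, 267, 279) (188, 267, 279) (189, 267, 280) (190, 254, 280) (191, 254, 279) (192, 254, 279) (193, 255, 278) (194, 255, 278) (195, 256, 277) (196, 256, 277) (197, 268, 277) (198, 257, 277) (199, 268, 276) (200, 268, 276) (201, 267, 276) (202, 259, 276) (203, 258, 276) (204, 257, 278) (205, 256, 279) (206, 256, 280) (207, 256, 280) (208, 255, 279) (209, 255, 279) (210, 256, 279) (211, 256, 279) (212, 256, 279) (213, 256, 279) (214, 256, 279) (215, 256, 279) (216, 256, 278) (217, 256, 278) (218, 256, 279) (219, 256, 279) (220, 256, 278) (221, 257, 278) (222, 257, 278) (223, 257, 277) (224, 258, 277) (225, 258, 277) (226, 259, 276) (227, 260, 276) (228, 260, 276) (229, 260, 276) (230, 260, 275) (231, 261, 275) (232, 261, 274) (233, 262, 274) (234, 262, 273) (235, 263, 272) (236, 265, 270)
```

Held bowl and stack are centred alike (columns 254–280 against 255–280). I lower.

>>> apply_moves([
  [60,[0.3,0.3,-12],[0,0,0]],
  [60,[0.3,0.3,-22],[0,0,0]],
  [60,[0.3,0.3,-29],[0,0,0]],
  [60,[0.3,0.3,-32],[0,0,0]],
  [60,[0.3,0.3,-33.5],[0,0,0]],
  [60,[0.3,0.3,-34.5],[0,0,0]],
  [60,[0.3,0.3,-35.5],[0,0,0]],
  [60,[0.3,0.3,-36.5],[0,0,0]],
  [60,[0.3,0.3,-36.5],[0,0,0]],
])

```text
time_s: 31.2
eef_pos: [494.7, 67.9, 63.7]
ee_rot: [0.0, 0.338, 0.941, 0.0]
force: [-1.2, 0.2, 3.0]
grip_width: 0.772
grip_force: 28.7
```

>>> apply_moves([
  [72,[0,0,0],[0,0,0]],
  [85,[0,0,0],[0,0,0]],
  [85,[0,0,0],[0,0,0]],
  [85,[0,0,0],[0,0,0]],
  [85,[0,0,20],[0,0,0]],
  [85,[0,0,42],[0,0,0]],
  [85,[5,-30,42],[0,0,0]],
  [85,[10,-75,42],[0,0,0]],
  [85,[15,-120,42],[0,0,0]],
  [85,[20,-165,42],[0,0,0]],
  [85,[25,-210,42],[0,0,0]],
  [85,[30,-255,42],[0,0,0]],
  [85,[35,-300,42],[0,0,0]],
  [85,[40,-345,35],[0,0,0]],
  [85,[47,-385,20],[0,0,0]],
  [85,[51.5,-409,0],[0,0,0]],
  [85,[51.5,-409,-4],[0,0,0]],
  [85,[51.5,-409,-4],[0,0,0]],
  [85,[51.5,-409,-4],[0,0,0]],
])

```text
time_s: 33.1
eef_pos: [546.3, -340.3, 60.1]
ee_rot: [0.0, 0.338, 0.941, -0.0]
force: [-0.5, -0.9, 0.6]
grip_width: 0.991
grip_force: 0.0
```

```bash
python3 st.py 4
```

```text
[ 546.3 -340.3   60.1]
side ([544.5, -341.1], 0.859, 44.8, [367.0, 329.0])
side stack [494.8  72. ] 0.879 top z 111.1 want 110
top stack [489.9  73.1] 0.213 top z 107.3 want 110
```

>>> apply_moves([
  [85,[-0.5,-0.5,-25],[0,0,0]],
  [85,[-0.5,-0.5,-45],[0,0,0]],
  [85,[-0.5,-0.5,-60],[0,0,0]],
  [85,[-0.5,-0.5,-65],[0,0,0]],
  [85,[-0.5,-0.5,-65],[0,0,0]],
  [60,[-0.5,-0.5,-65],[0,0,0]],
  [60,[-0.5,-0.5,-65],[0,0,0]],
  [60,[-0.5,-0.5,-65],[0,0,0]],
  [60,[-0.5,-0.5,-65],[0,0,0]],
])

```text
time_s: 34.1
eef_pos: [546.0, -342.1, -3.9]
ee_rot: [0.001, 0.338, 0.941, -0.0]
force: [-2.1, 1.0, 6.3]
grip_width: 0.768
grip_force: 26.9
```

>>> apply_moves([
  [60,[0,0,20],[0,0,0]],
  [60,[0,0,60],[0,0,0]],
  [60,[0,0,105],[0,0,0]],
  [60,[-3,20,135],[0,0,0]],
  [60,[-8,60,135],[0,0,0]],
  [60,[-13,105,135],[0,0,0]],
  [60,[-18,150,135],[0,0,0]],
  [60,[-24,195,135],[0,0,0]],
  [60,[-30,240,135],[0,0,0]],
  [60,[-36,285,135],[0,0,0]],
  [60,[-42,330,135],[0,0,0]],
  [60,[-47,370,135],[0,0,0]],
  [60,[-51.3,409.7,130],[0,0,0]],
  [60,[-51.3,409.7,124],[0,0,0]],
  [60,[-51.3,409.7,124],[0,0,0]],
  [60,[-51.3,409.7,124],[0,0,0]],
])

```text
time_s: 35.7
eef_pos: [494.4, 67.3, 118.7]
ee_rot: [0.0, 0.339, 0.941, -0.0]
force: [0.1, -0.7, -2.3]
grip_width: 0.763
grip_force: 28.8
```

```bash
python3 edge.py
```

```text
[494.4  67.3 118.7]
(131, 280, 280) (132, 280, 280) (144, 279, 279) (175, 267, 268) (176, 267, 273) (177, 267, 275) (178, 267, 277) (179, 267, 278) (180, 267, 279) (181, 267, 279) (182, 267, 279) (183, 253, 279) (184, 253, 279) (185, 254, 279) (186, 254, 278) (187, 254, 278) (188, 255, 277) (189, 256, 276) (190, 256, 276) (191, 256, 276) (192, 268, 276) (193, 257, 276) (194, 267, 275) (195, 258, 275) (196, 259, 275) (197, 257, 277) (198, 256, 278) (199, 256, 279) (200, 255, 278) (201, 255, 280) (202, 255, 280) (203, 255, 279) (204, 255, 279) (205, 256, 279) (206, 256, 279) (207, 256, 279) (208, 255, 279) (209, 255, 279) (210, 256, 279) (211, 256, 279) (212, 256, 278) (213, 256, 279) (214, 256, 279) (215, 256, 278) (216, 256, 278) (217, 256, 278) (218, 256, 278) (219, 256, 279) (220, 256, 278) (221, 257, 278) (222, 257, 278) (223, 258, 278) (224, 258, 277) (225, 258, 277) (226, 259, 276) (227, 259, 276) (228, 260, 276) (229, 260, 275) (230, 260, 275) (231, 260, 275) (232, 262, 275) (233, 262, 274) (234, 263, 273) (235, 263, 272) (236, 266, 270)
```

>>> apply_moves([
  [60,[1.5,0.3,-12],[0,0,0]],
  [60,[1.5,0.3,-24],[0,0,0]],
  [60,[1.5,0.3,-31],[0,0,0]],
  [60,[1.5,0.3,-34],[0,0,0]],
  [60,[1.5,0.3,-35.5],[0,0,0]],
  [60,[1.5,0.3,-36.5],[0,0,0]],
  [60,[1.5,0.3,-37.5],[0,0,0]],
  [60,[1.5,0.3,-38.5],[0,0,0]],
  [60,[1.5,0.3,-38.5],[0,0,0]],
])

```text
time_s: 36.65
eef_pos: [495.8, 68.3, 80.2]
ee_rot: [0.0, 0.338, 0.941, 0.0]
force: [0.2, 0.5, 1.5]
grip_width: 0.761
grip_force: 29.0
```

>>> apply_moves([
  [60,[0,0,-0.7],[0,0,0]],
  [60,[0,0,-0.7],[0,0,0]],
  [72,[0,0,-0.7],[0,0,0]],
  [85,[0,0,-0.7],[0,0,0]],
  [85,[0,0,-0.7],[0,0,0]],
  [85,[0,0,-0.7],[0,0,0]],
  [85,[0,0,20],[0,0,0]],
  [85,[0,0,60],[0,0,0]],
  [85,[-20,20,90],[0,0,0]],
  [85,[-60,50,90],[0,0,0]],
  [85,[-100,80,90],[0,0,0]],
  [85,[-140,100,90],[0,0,0]],
  [85,[-160,130,90],[0,0,0]],
  [85,[-160,130,90],[0,0,0]],
])

```text
time_s: 38.05
eef_pos: [333.4, 200.4, 170.0]
ee_rot: [-0.0, 0.336, 0.942, 0.0]
force: [0.5, 0.3, -0.0]
grip_width: 0.997
grip_force: 0.0
```

```bash
python3 st.py 5; python3 damp.py 5; python3 - <<'E'
import cv2,numpy as np
a=cv2.imread("pics/side_k5.png")[150:330,190:420];b=cv2.imread("pics/top_k5.png")[120:300,190:440]
f=lambda x:cv2.resize(x,(400,int(400*x.shape[0]/x.shape[1])),interpolation=cv2.INTER_CUBIC)
x,y=f(a),f(b); o=np.zeros((max(len(x),len(y)),800,3),np.uint8); o[:len(x),:400]=x;o[:len(y),400:]=y; cv2.imwrite("pics/done5.png",o)
E
```

```text
[333.4 200.4 170. ]
side stack [497.4  71.6] 0.904 top z 129.1 want 128
top ([506.6, 71.8], 0.816, 126.6, [230.0, 220.0])
top stack [494.2  68.1] 0.827 top z 127.9 want 128
top knob 92 [513.  405.7 170.9] [503. 396. 162.] [523. 417. 178.]
top lever mean [522.7 354.5 131.1] dir deg 101.3
top duct ridge 1020 [518.  364.5 103.8] -78.3
side knob 44 [512.5 401.7 169.7] [502. 390. 162.] [525. 415. 176.]
side lever mean [521.4 349.2 131.6] dir deg -79.5
side duct ridge 336 [512.7 365.  104.6] -79.4
```

View pics/done5.png

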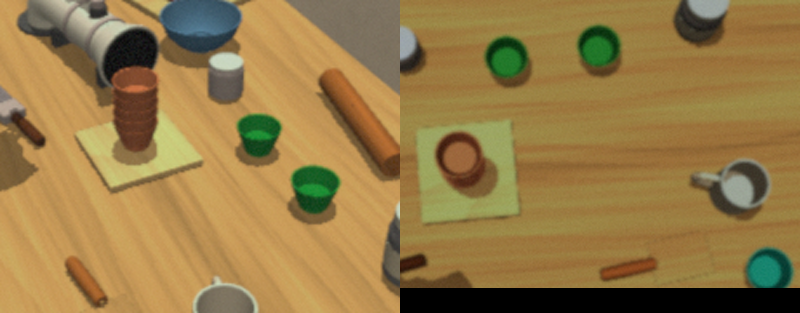

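All five terracotta bowls are in one straight stack on the batt with the top rim at 128, and everything else is undisturbed. Next I grip the knob properly, tips 32 mm above the TCP, to close the damper.

>>> apply_moves([
  [85,[30,34,10],[0,0,0]],
  [85,[60,68,10],[0,0,0]],
  [85,[90,102,10],[0,0,0]],
  [85,[120,136,10],[0,0,0]],
  [85,[150,170,10],[0,0,0]],
  [85,[179.5,203.3,10],[0,0,0]],
  [85,[179.5,203.3,10],[0,0,0]],
  [85,[179.5,203.3,-15],[0,0,0]],
  [85,[179.5,203.3,-40],[0,0,0]],
  [85,[179.5,203.3,-56],[0,0,0]],
  [85,[179.5,203.3,-56],[0,0,0]],
  [50,[179.5,203.3,-56],[0,0,0]],
  [30,[179.5,203.3,-56],[0,0,0]],
  [10,[179.5,203.3,-56],[0,0,0]],
  [10,[179.5,203.3,-56],[0,0,0]],
  [10,[179.5,203.3,-56],[0,0,0]],
  [10,[179.5,203.3,-56],[0,0,0]],
], squeeze=25)

```text
time_s: 39.95
eef_pos: [515.4, 402.2, 114.5]
ee_rot: [0.0, 0.338, 0.941, 0.001]
force: [0.2, 3.8, 3.6]
grip_width: 0.248
grip_force: 26.2
```

A firm grip at 21 mm. Swing 90° counterclockwise.

>>> apply_moves([
  [10,[-7,-1.5,0],[0,0,5]],
  [10,[-14.2,-4.1,0],[0,0,10]],
  [10,[-21,-7,0],[0,0,15]],
  [10,[-27.5,-10.5,0],[0,0,20]],
  [10,[-33.7,-14.7,0],[0,0,25]],
  [10,[-39.5,-19.3,0],[0,0,30]],
  [10,[-44.8,-24.3,0],[0,0,35]],
  [10,[-49.7,-29.9,0],[0,0,40]],
  [10,[-54.1,-35.9,0],[0,0,45]],
  [10,[-58,-42.2,0],[0,0,50]],
  [10,[-61.2,-48.8,0],[0,0,55]],
  [10,[-64,-55.7,0],[0,0,60]],
  [10,[-66.1,-62.7,0],[0,0,65]],
  [10,[-67.7,-70,0],[0,0,70]],
  [10,[-68.5,-77.3,0],[0,0,75]],
  [10,[-68.7,-84.7,0],[0,0,80]],
  [10,[-68.2,-92.1,0],[0,0,85]],
  [10,[-67.1,-99.5,0],[0,0,90]],
  [10,[-67.1,-99.5,0],[0,0,90]],
])

```text
time_s: 41.85
eef_pos: [447.0, 307.0, 114.6]
ee_rot: [0.002, -0.427, 0.904, 0.005]
force: [-4.7, 29.1, 1.1]
grip_width: 0.247
grip_force: 26.9
```

The stop is reached (29 N reaction). I ease off, release and retreat.

>>> apply_moves([
  [10,[0,1.5,0],[0,0,0]],
  [30,[0,1.5,0],[0,0,0]],
  [60,[0,1.5,0],[0,0,0]],
  [85,[0,1.5,0],[0,0,0]],
  [85,[0,1.5,0],[0,0,0]],
  [85,[0,1.5,25],[0,0,0]],
  [85,[0,1.5,60],[0,0,0]],
  [85,[0,1.5,100],[0,0,0]],
  [85,[-40,-10,130],[0,0,0]],
  [85,[-80,-40,130],[0,0,0]],
  [85,[-110,-70,130],[0,0,0]],
  [85,[-130,-110,130],[0,0,0]],
  [85,[-130,-150,130],[0,0,0]],
  [85,[-130,-150,130],[0,0,0]],
])

```text
time_s: 43.25
eef_pos: [317.9, 149.1, 244.1]
ee_rot: [0.0, -0.424, 0.906, -0.001]
force: [0.8, -0.3, 0.5]
grip_width: 0.997
grip_force: 0.0
```

```bash
python3 damp.py 6; python3 st.py 5 | grep stack
```

```text
top knob 89 [444.9 307.  171.1] [435. 297. 164.] [456. 318. 177.]
top lever mean [500.1 316.3 131.1] dir deg -170.8
top duct ridge 1282 [519.5 370.3 104.1] -79.0
side knob 48 [444.4 301.9 170.2] [435. 293. 163.] [456. 317. 175.]
side lever mean [492.1 308.7 131.3] dir deg -172.5
side duct ridge 305 [515.3 368.1 104.7] -82.3
side stack [497.4  71.6] 0.9 top z 129.3 want 128
top stack [494.2  68.1] 0.827 top z 129.2 want 128
```

The knob travelled a 120.3 mm chord, which matches 85·√2 for a full quarter turn. The damper is closed and the stack is intact, so I hand the job in.

```bash
python3 -c "
from rig import ctrl
print(ctrl.finish_job())"
```

```text
the job is handed in; nothing more can be done
None
```

I opened the damper to its stop, nested all five terracotta bowls upright in one straight stack in the middle of the batt, turned the damper back to its closed stop, and handed the job in at about 43 s; bowl A slid up about 5 mm in a shallow first grip and settled back before I regripped it.

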